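Brush out the coating cup

TASK

The bottle brush has been left lying flat on the bench: lay it full length in the inclined cradle, bristle end down against the stop, and let go. Then take it again so that it hangs upright and scrub out the clamped metal cup with three strokes right down to the floor of the cup, drawing the bristle end back up at least two thirds of the cup's depth between strokes, without ramming the cup. Finally lay the brush full length in the cradle again, bristle end down against the stop, and let go; leave the bottle, the jar and the gauge block where they stand.

Things in the scene. Friction and masses are not known exactly. Their poses are not given: they have to be found in the camera images.
- brush: Loose bottle brush, 190 mm long, 65 to 125 g, flat on the bench at first. Rigid white bristle head 28 mm in diameter, 70 mm long; bare steel stem 10 mm in diameter, 30 mm long; square pale wooden handle 28 x 28 x 90 mm. Origin on the centre line, 95 mm from either end. x runs along the brush from bristle end to handle end; y and z are square to the handle's faces.
- brush_tip (a point): Centre of the flat end face of the bristle head, 95 mm from the brush's origin, on the centre line.
- brush_end (a point): Centre of the end face of the handle, 95 mm from the brush's origin, on the centre line.
- cradle: Fixed metal cradle: base plate 150 x 62 x 10 mm with an open-topped channel rising at 45 degrees towards its +x (x, y level, z up), 105 mm long, 36 mm wide between 18 mm high sides with flared lips (32 mm high, 65 mm across), closed at its lower end by a stop 27 mm high, open at the upper end, whose lips stand 134 mm above the bench. Origin at the centre of the underside.
- cradle_seat (a point): Where brush_tip is when the brush lies home: on the stop's face, 14 mm off the channel floor, mid channel; (-60, 0, 46) mm in the cradle's frame. The brush's centre line then runs from here along the cradle's (0.707, 0, 0.707), with 85 mm of handle free beyond the channel. Friction may keep the brush from sliding down by itself: set it against the stop.
- cup: Fixed round metal cup, upright, open at the top: 54 mm outside and 46 mm inside diameter, rim 110 mm and inside floor 18 mm above the bench (92 mm deep). Held by a black clamp plate (70 x 110 mm, top 68 mm above the bench) over a dark base plate 110 x 110 x 12 mm; nothing stands higher than the rim. Origin at the centre of the underside, z up.
- cup_floor (a point): Centre of the cup's inside floor.
- cup_mouth (a point): Centre of the cup's mouth, level with the rim.
- bottle: Bystander: loose white plastic bottle with a white cap, 60 mm in diameter and 120 mm high, standing; origin at the centre of its underside.
- jar: Bystander: loose brown glass jar with a black lid, 64 mm in diameter and 80 mm high, standing; origin at the centre of its underside.
- gauge: Bystander: loose dark gauge block, 90 x 60 mm and 38 mm high, with a bare steel thimble sticking out 15 mm on one side; origin at the centre of its underside.
Not all that is in view belongs to the job. Of the things that look like the cup, the middle-sized one is meant.

How it is judged:
By the outcome, as a careful person would: the job done as asked, in the order asked, and still so for the second after the job is handed in, with the robot touching nothing.
It also fails if it takes over 72 s, if anything falls off the work surface, if the arm or the gripper's body presses on something with over 40 N, if the wrist force passes 120 N, or if a joint passes its speed limit or range.

ROBOT

A 6-joint arm with a two-finger parallel gripper is mounted at the origin on the work surface. World frame = base frame: x ahead of the robot, y to its left, z up, the work surface at z = 0. Lengths are in mm, angles in rad, forces in N, time in s.
With the tool pointing down it reaches from about 275 to 1000 mm from the base axis. Payload 8.4 kg.
Tool frame: the origin (TCP) lies midway between the tips of the shut fingers; the grasp point (between the pads) lies grip_depth behind it (grip_depth is the distance from the TCP to the grasp point, in mm); z points along the fingers, y is the line along which they close (so a half turn about z gives the same grasp; the last joint's range is limited). The gripper opens to 85 mm and grips with 20 to 120 N. Pads are 22 mm wide; open, the fingers measure 114 mm over their backs; the gripper's body (76 mm by 85 mm) begins 54 mm behind the grasp point. The pads swing forward as they close: fully open they stand 13 mm farther back than shut.
Start: joints at [1.254, 0.353, 1.633, -0, 1.155, -0.002], TCP at [193.515, 594.289, 231.281] pointing down, gripper open.
Joint ranges: [-2.63, 2.63], [-0.92, 2.1], [0.06, 2.66], [-1.3, 4.44], [0, 2.69], [-3.02, 3.02]. Speed limits (rad/s): [2.22, 2.22, 2.79, 3.14, 3.14, 3.14].

INTERFACE

Orientations are given as [roll, pitch, yaw] about the fixed x, y, z axes, in that order (R = Rz(yaw) Ry(pitch) Rx(roll)).
In Python, from rig import * gives the robot as it stands.
- The arm moves only by the shell command python3 -m creep 'ROWS' [FORCE]. ROWS is JSON, a list of rows, each an object of numbers: "x", "y", "z": the shift along the tool's x, y, z in mm; "rx", "ry", "rz": the turn, a rotation vector about the tool's x, y, z in rad; "hand": the finger opening in mm, from 0 to 85.4. A call has 1 to 20 rows; each row shifts and turns the commanded pose from where the row before left it, along the tool's axes as they then stand; what a row does not reach is not made up. A row lasts 1/8 s, in which the tool goes at most 62.5 mm and 10.7 degrees, less where a joint would pass 70% of its speed; a pose out of reach is approached as far as the arm can. A call with a gripper value outside its range is refused whole. The fingers move at their own pace and stop on an object; FORCE is the grip in N (left out, the last holds). Time passes only in rows, so rows that do not move let the fingers close. It gives the time, the measured TCP pose, the force, the opening and the grip force at its end, in the units of the state.
- sense(): the state, without advancing time (a new reading comes with each control period).
- grab_frame(name): name is "scene" or "top" or "wrist"; returns the picture (480x640x3 uint8, red, green, blue); there is no depth.
- get_calibration(name): a dict with "K" (3x3 intrinsics, pixels), "R" (3x3) and "t" (3): a world point X has camera coordinates R X + t. Camera axes: x right, y down, z forward; pixel columns grow to the right and rows downward; lengths in mm; the calibration is good to about 2 mm. A picture is of the moment at which its call begins: read the wrist's pose just before it. get_calibration takes no time and is no camera call; for the wrist camera it gives the pose at the moment of the call.
- sign_off(): hands the job in; it is judged then, once.
The state is a dict: "clock": time; "qpos": joint angles; "qvel": joint speeds; "joint_efforts": joint torques, N m; "eef_pos": TCP position; "tcp_rot": TCP orientation; "contact_force": force on the tool from outside, world axes, zero at the start; "wrist_torque": the same for the moment, N m; "opening": opening from 0.0 (shut) to 1.0 (fully open); "grasp_force": force on a finger pad.
Only numpy, scipy, OpenCV 4.12 (cv2) and the standard library are available. Lean on these libraries where they do the work, as an engineer would, in place of code of your own. Each camera call takes 0.05 s, during which the arm holds its last target. There are 200 camera calls.

## Working session

There is one attempt and no reset: what is moved stays moved. The work goes in short steps, Python scripts to look and compute and a shell command to move; the robot and the scene stay as the last step left them, time stands still between calls to the robot, and variables do not carry over. Pictures are saved under pics/ and viewed, at most 10 in all, crops included, and the job is handed in when it is done.

```bash
ls; mkdir -p pics
python3 - <<'E'
from rig import *
import cv2,numpy as np
s=sense();print(s)
for n in("scene","top"):
    f=grab_frame(n);cv2.imwrite(f"pics/{n}0.png",f[:,:,::-1]);c=get_calibration(n);print(n,{k:np.round(v,3).tolist() for k,v in c.items()})
E
```

```text
pics
{'clock': 0.0, 'qpos': array([ 1.25360912e+00,  3.53646254e-01,  1.63414973e+00, -6.72955901e-06,
        1.15521729e+00, -2.40934722e-03]), 'qvel': array([ 0.00085333,  0.00012715, -0.00171293,  0.00112095,  0.00065143,
        0.00026329]), 'joint_efforts': array([-2.36586551e-03, -6.05241680e+01, -3.42067230e+01, -1.96242017e-04,
        9.30967683e-03, -6.60091757e-06]), 'eef_pos': array([193.35761055, 593.82148138, 230.55620258]), 'tcp_rot': array([-3.14017202e+00,  2.73011072e-06,  2.82681751e+00]), 'contact_force': array([-0.30565395,  1.02180754, -0.41434758]), 'wrist_torque': array([-0.01386308, -0.04753528, -0.05899432]), 'grasp_force': 0.0, 'opening': 0.9988838535689251}
scene {'K': [[453.337, 0.0, 316.719], [0.0, 453.337, 244.379], [0.0, 0.0, 1.0]], 'R': [[-0.886, 0.463, 0.014], [0.314, 0.623, -0.716], [-0.34, -0.631, -0.698]], 't': [551.174, -127.23, 1486.195]}
top {'K': [[471.983, 0.0, 327.404], [0.0, 471.983, 236.675], [0.0, 0.0, 1.0]], 'R': [[0.074, -0.997, 0.006], [-0.974, -0.074, -0.215], [0.215, 0.01, -0.977]], 't': [-44.907, 605.452, 1144.661]}
```

View pics/scene0.png

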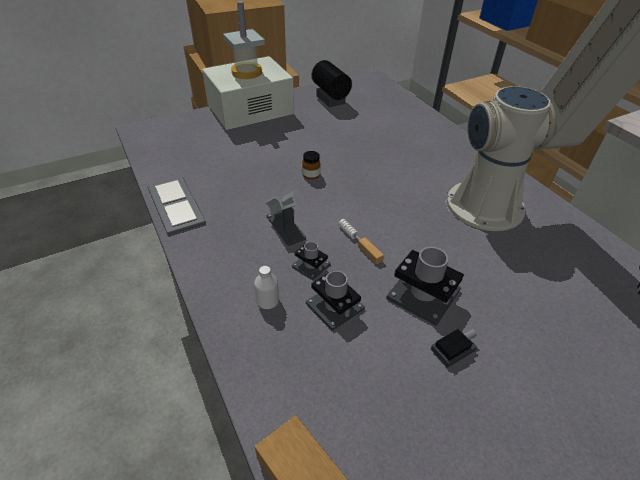

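View pics/top0.png

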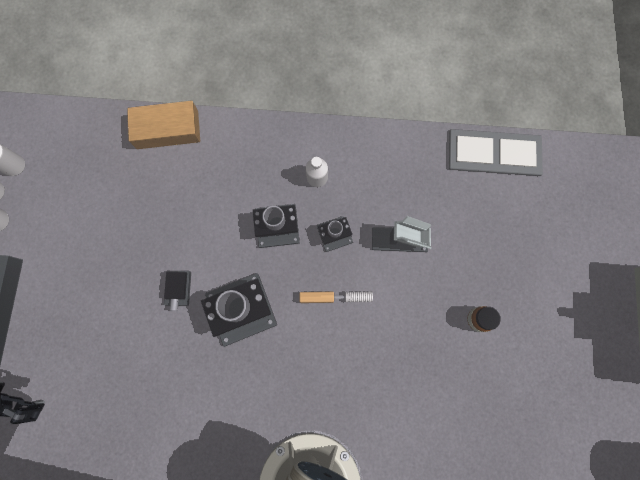

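The scene view shows the brush at about (360,241), the cradle at (287,218), the small, middle and large cups at (311,255), (336,288) and (430,270), and the bottle at (266,287). In the top view the brush runs from handle (300,297) to bristle (373,297). The middle cup is at (274,217) and the cradle at (402,237). Next I'll enlarge crops of both.

Run:
```python
import cv2
t=cv2.imread("pics/top0.png")[175:315,245:440];cv2.imwrite("pics/tc.png",cv2.resize(t,None,fx=4,fy=4,interpolation=cv2.INTER_CUBIC))
t=cv2.imread("pics/scene0.png")[185:330,255:395];cv2.imwrite("pics/sc.png",cv2.resize(t,None,fx=4,fy=4,interpolation=cv2.INTER_CUBIC))
```

```text
(no output)
```

View pics/tc.png

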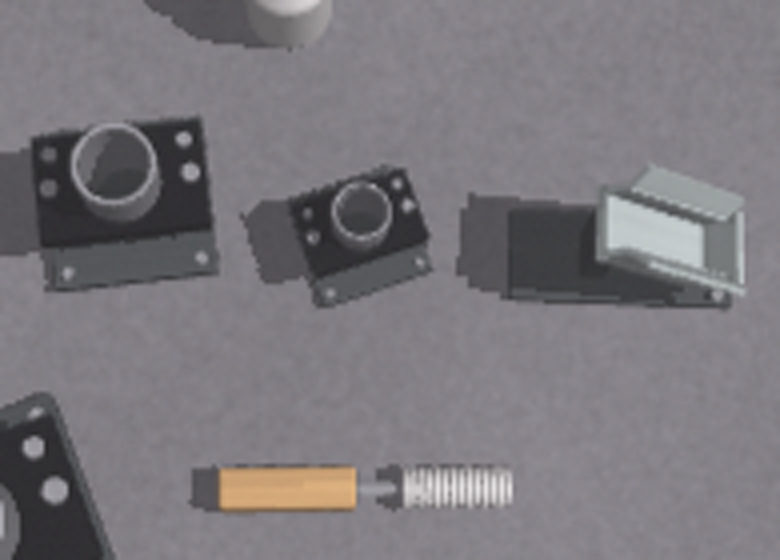

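View pics/sc.png

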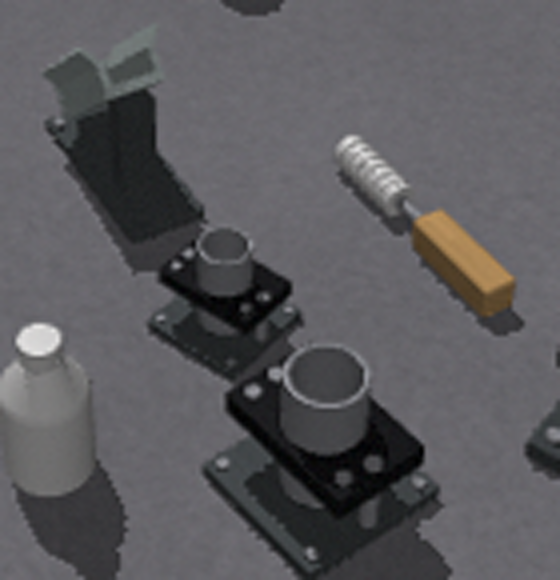

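The crops give the middle cup's rim centre at top (273.8,216.3) and scene (336.5,280.8). The brush handle end is at top (300,297) and the tip at (373,297). The cradle's base runs from top (371,249) to (428,251) and its high end faces left in the image. I'll triangulate these.

```bash
cat > h.py <<'E'
from rig import *
import numpy as np, cv2
from scipy.spatial.transform import Rotation as Ro
def ray(c,p):
    if isinstance(c,str): c=get_calibration(c)
    R,t=np.array(c["R"]),np.array(c["t"]);d=R.T@np.linalg.inv(c["K"])@[p[0],p[1],1]
    return -R.T@t,d/np.linalg.norm(d)
def atz(c,p,z):
    o,d=ray(c,p);return np.round(o+d*(z-o[2])/d[2],1)
def tri(*cp):
    A=np.zeros((3,3));b=np.zeros(3);L=[ray(*q) for q in cp]
    for o,d in L: M=np.eye(3)-np.outer(d,d);A+=M;b+=M@o
    X=np.linalg.solve(A,b);return np.round(X,1),[round(float(np.linalg.norm(np.cross(X-o,d))),1) for o,d in L]
T=lambda u,v:("top",(245+u/4,175+v/4));S=lambda u,v:("scene",(255+u/4,185+v/4))
def proj(c,X):
    p=c["K"]@(np.array(c["R"])@X+c["t"]);return np.round(p[:2]/p[2],1)
E
python3 - <<'E'
from h import *
import rig;print([k for k in dir(rig) if k[0]!='_'], getattr(rig,'grip_depth',None))
print("cup",tri(T(115,165),S(326,383)))
print("handle junction top",tri(T(357,488),S(428,217)))
print("tip",tri(T(513,488),S(345,155)))
for p in[(220,489),(357,488)]:print("hand28",atz(*T(*p),28))
print("tip14",atz(*T(513,488),14))
for p in[(505,205),(505,298),(732,305)]:print("base10",atz(*T(*p),10))
for p in[(203,213),(130,243)]:print("base10 S",atz(*S(*p),10))
print("cam wrist",get_calibration("wrist"))
E
```

```text
['MotionError', 'get_calibration', 'grab_frame', 'grip_depth', 'sense', 'sign_off'] 18.700000000000003
cup (array([641.6, 138.7, 100.3]), [0.2, 0.2])
handle junction top (array([458.2, -28. ,  20.4]), [0.8, 0.8])
tip (array([ 467.9, -130.9,    3.4]), [0.2, 0.2])
hand28 [451.   59.4  28. ]
hand28 [458.2 -28.5  28. ]
tip14 [ 467.1 -130.1   14. ]
base10 [ 657.2 -114.9   10. ]
base10 [ 593.3 -118.4   10. ]
base10 [ 600. -270.   10.]
base10 S [ 598.5 -115.6   10. ]
base10 S [ 660.4 -111.1   10. ]
cam wrist {'K': array([[359.41300885,   0.        , 319.10883123],
       [  0.        , 359.41300885, 230.73275008],
       [  0.        ,   0.        ,   1.        ]]), 'R': array([[ 3.08511813e-01,  9.51220390e-01, -4.80833222e-04],
       [ 9.09657825e-01, -2.94883853e-01,  2.92516930e-01],
       [ 2.78106278e-01, -9.06823221e-02, -9.56260223e-01]]), 't': array([-625.57884565,  -38.45515343,  377.46827292])}
```

Cup height came out at 100 against 110, and the handle junction at 20 against 28, so there is a bias of about 9 mm. The brush length is 190 as given. I'll move to a view above the brush and cradle.

```bash
python3 -m creep '[{"rz":0.1674},{"rz":0.1674},{"rz":0.1674},{"rz":0.1674},{"rz":0.1674},{"rz":0.1674},{"rz":0.1674}]' && python3 -m creep '[{"x":-42.5,"y":18.2,"z":-1.8},{"x":-42.5,"y":18.2,"z":-1.8},{"x":-42.5,"y":18.2,"z":-1.8},{"x":-42.5,"y":18.2,"z":-1.8},{"x":-42.5,"y":18.2,"z":-1.8},{"x":-42.5,"y":18.2,"z":-1.8},{"x":-42.5,"y":18.2,"z":-1.8},{"x":-42.5,"y":18.2,"z":-1.8},{"x":-42.5,"y":18.2,"z":-1.8},{"x":-42.5,"y":18.2,"z":-1.8},{"x":-42.5,"y":18.2,"z":-1.8},{"x":-42.5,"y":18.2,"z":-1.8},{"x":-42.5,"y":18.2,"z":-1.8},{"x":-42.5,"y":18.2,"z":-1.8},{"x":-42.5,"y":18.2,"z":-1.8},{"x":-42.5,"y":18.2,"z":-1.8},{}]'
python3 - <<'E'
from h import *
import json
c=get_calibration("wrist");f=grab_frame("wrist");s=sense();print(s["eef_pos"],s["tcp_rot"],s["qpos"],s["contact_force"])
json.dump({k:np.array(v).tolist() for k,v in c.items()},open("w1.json","w"))
cv2.imwrite("pics/w1.png",f[:,:,::-1])
E
```

```text
[193.3965     593.94625881 230.70491651] [-3.14049889e+00 -2.38639594e-05  2.82675898e+00] [ 1.25359722e+00  3.53539273e-01  1.63395829e+00  2.32564302e-05
  1.15518891e+00 -2.37485292e-03] [ 0.19825888  0.58453956 -0.37303061]schema error: expected keys x, y, z, rx, ry, rz, hand
```

View pics/w1.png

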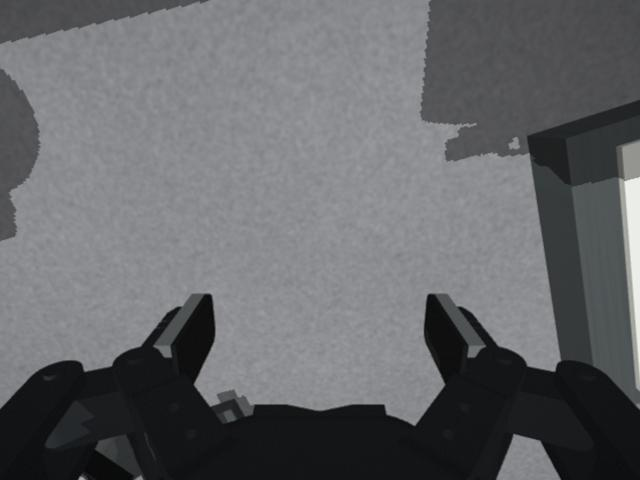

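That call was refused, so the arm is still at the start. Each row has to carry every key.

```bash
python3 -m creep '[{"x":0,"y":0,"z":0,"rx":0,"ry":0,"rz":0.1674,"hand":85},{"x":0,"y":0,"z":0,"rx":0,"ry":0,"rz":0.1674,"hand":85},{"x":0,"y":0,"z":0,"rx":0,"ry":0,"rz":0.1674,"hand":85},{"x":0,"y":0,"z":0,"rx":0,"ry":0,"rz":0.1674,"hand":85},{"x":0,"y":0,"z":0,"rx":0,"ry":0,"rz":0.1674,"hand":85},{"x":0,"y":0,"z":0,"rx":0,"ry":0,"rz":0.1674,"hand":85},{"x":0,"y":0,"z":0,"rx":0,"ry":0,"rz":0.1674,"hand":85}]' && python3 -m creep '[{"x":-42.5,"y":18.2,"z":-1.8,"rx":0,"ry":0,"rz":0,"hand":85},{"x":-42.5,"y":18.2,"z":-1.8,"rx":0,"ry":0,"rz":0,"hand":85},{"x":-42.5,"y":18.2,"z":-1.8,"rx":0,"ry":0,"rz":0,"hand":85},{"x":-42.5,"y":18.2,"z":-1.8,"rx":0,"ry":0,"rz":0,"hand":85},{"x":-42.5,"y":18.2,"z":-1.8,"rx":0,"ry":0,"rz":0,"hand":85},{"x":-42.5,"y":18.2,"z":-1.8,"rx":0,"ry":0,"rz":0,"hand":85},{"x":-42.5,"y":18.2,"z":-1.8,"rx":0,"ry":0,"rz":0,"hand":85},{"x":-42.5,"y":18.2,"z":-1.8,"rx":0,"ry":0,"rz":0,"hand":85},{"x":-42.5,"y":18.2,"z":-1.8,"rx":0,"ry":0,"rz":0,"hand":85},{"x":-42.5,"y":18.2,"z":-1.8,"rx":0,"ry":0,"rz":0,"hand":85},{"x":-42.5,"y":18.2,"z":-1.8,"rx":0,"ry":0,"rz":0,"hand":85},{"x":-42.5,"y":18.2,"z":-1.8,"rx":0,"ry":0,"rz":0,"hand":85},{"x":-42.5,"y":18.2,"z":-1.8,"rx":0,"ry":0,"rz":0,"hand":85},{"x":-42.5,"y":18.2,"z":-1.8,"rx":0,"ry":0,"rz":0,"hand":85},{"x":-42.5,"y":18.2,"z":-1.8,"rx":0,"ry":0,"rz":0,"hand":85},{"x":-42.5,"y":18.2,"z":-1.8,"rx":0,"ry":0,"rz":0,"hand":85},{"x":0,"y":0,"z":0,"rx":0,"ry":0,"rz":0,"hand":85}]'
python3 - <<'E'
from h import *
import json
c=get_calibration("wrist");f=grab_frame("wrist");s=sense();print(s["eef_pos"],s["tcp_rot"],s["qpos"],s["contact_force"])
json.dump({k:np.array(v).tolist() for k,v in c.items()},open("w1.json","w"))
cv2.imwrite("pics/w1.png",f[:,:,::-1])
E
```

```text
clock: 1.02
eef_pos: [193.4, 594.1, 231.0]
tcp_rot: [-3.141, 0.001, 1.65]
contact_force: [-0.7, -0.3, -0.4]
opening: 0.996
grasp_force: 0.0
clock: 3.15
eef_pos: [541.8, -61.2, 259.9]
tcp_rot: [3.141, 0.001, 1.652]
contact_force: [0.0, 0.6, -0.3]
opening: 0.995
grasp_force: 0.0
[540.86778157 -59.74883044 259.64672322] [-3.14076933e+00 -2.80532385e-04  1.65263821e+00] [-1.12851940e-01  2.00428293e-01  1.77501996e+00  1.26087835e-04
  1.16700644e+00 -1.94743527e-01] [ 0.10232181 -0.63815142 -0.63238781]
```

View pics/w1.png

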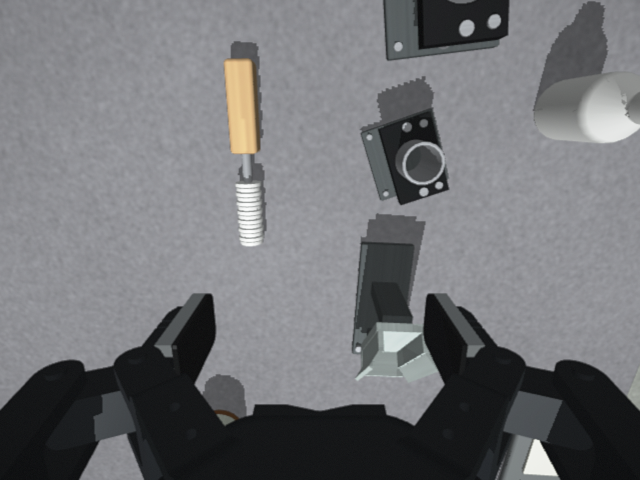

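The wrist view shows the handle's end at (238.5,60), its junction with the stem at (244,153) and the brush tip at (251,244). The cradle's +x base corners are at (362,242) and (413,243), its far corner is at (353,352), and the channel's upper mouth lies around (365–435,325–380).

Run:
```python
from h import *
import json
c=json.load(open("w1.json"));c={k:np.array(v) for k,v in c.items()}
print("end",tri((c,(238.5,60)),T(220,489)),atz(c,(238.5,60),28))
print("junc",tri((c,(244,153)),T(357,488)),atz(c,(244,153),28))
print("tip14",atz(c,(251,244),14))
for p in[(362,242),(413,243),(353,352)]:print("base",atz(c,p,10))
print("b1",tri((c,(362,242)),T(505,298)),"b2",tri((c,(413,243)),T(505,205)))
f=cv2.imread("pics/w1.png")[225:395,335:455];cv2.imwrite("pics/w1c.png",cv2.resize(f,None,fx=3.5,fy=3.5,interpolation=cv2.INTER_CUBIC))
a=cv2.imread("pics/top0.png")[210:260,365:440];a=cv2.resize(a,None,fx=5,fy=5,interpolation=cv2.INTER_CUBIC)
b=cv2.imread("pics/w1c.png");m=np.zeros((595,800,3),np.uint8);m[:b.shape[0],:420]=b;m[:250,425:800]=a
cv2.imwrite("pics/mont.png",m)
```

```text
end (array([452.6,  62.3,  15.3]), [2.2, 2.2]) [455.8  62.8  28. ]
junc (array([459.5, -27.1,   8.4]), [1.8, 1.8]) [462.8 -23.4  28. ]
tip14 [ 470.2 -126.    14. ]
base [ 596.5 -114.5   10. ]
base [ 655.1 -110.9   10. ]
base [ 602.4 -261.9   10. ]
b1 (array([ 598.1, -120.2,   -8.1]), [1.2, 1.2]) b2 (array([ 661.1, -116.5,   -7.8]), [0.6, 0.6])
```

View pics/mont.png

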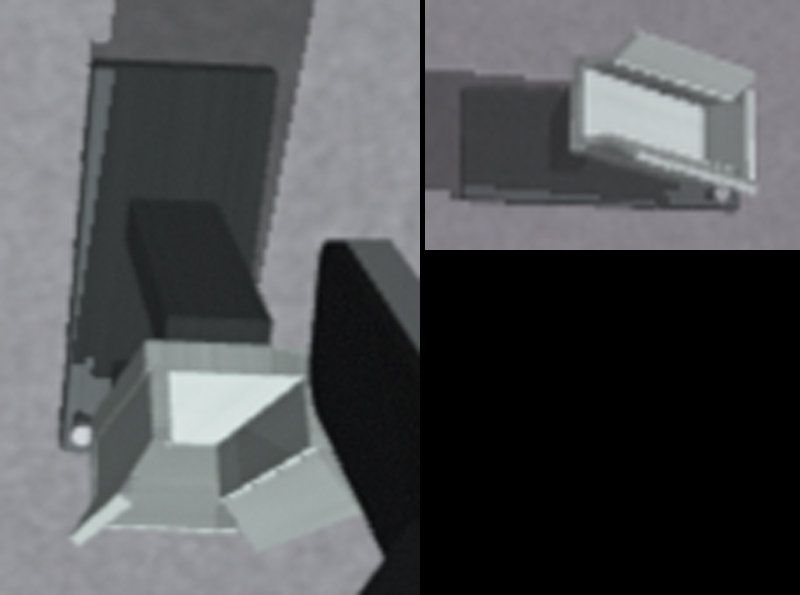

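```bash
cat > cr.py <<'E'
from h import *
import json
n=np.array
M={"u+":(1.5,-32.5,132.9),"u-":(1.5,32.5,132.9),"l+":(-72.7,-32.5,58.7),"l-":(-72.7,32.5,58.7),
"fu+":(24.1,-18,110.3),"fu-":(24.1,18,110.3),"fl+":(-50.1,-18,36.1),"fl-":(-50.1,18,36.1),"st+":(-69.2,-18,55.2),"st-":(-69.2,18,55.2),"b+":(75,-31,10),"b-":(75,31,10),"bl-":(-75,31,10),"bl+":(-75,-31,10)}
def W(p,x,y,a):
    c,s=np.cos(a),np.sin(a);return n([x+c*p[0]-s*p[1],y+s*p[0]+c*p[1],p[2]])
c=json.load(open("w1.json"));c={k:n(v) for k,v in c.items()};t=get_calibration("top")
E
python3 - <<'E'
from cr import *
a=np.deg2rad(92.5)
for k,p in M.items():
    X=W(p,630.1,-189.1,a);w=(proj(c,X)-[335,225])*3.5;q=(proj(t,X)-[365,210])*5+[425,0]
    print(k,w.round(),q.round())
E
```

```text
u+ [376. 504.] [626.  22.]
u- [120. 496.] [627. 152.]
l+ [270. 546.] [745.  63.]
l- [ 71. 539.] [747. 186.]
fu+ [306. 374.] [574.  60.]
fu- [170. 370.] [574. 131.]
fl+ [218. 442.] [694. 100.]
fl- [112. 439.] [694. 166.]
st+ [225. 528.] [738.  92.]
st- [115. 525.] [738. 160.]
b+ [280.  69.] [452.  80.]
b- [92. 62.] [451. 192.]
bl- [ 62. 453.] [732. 201.]
bl+ [232. 458.] [730.  88.]
```

The model projected with the cradle centre at (630,-189) and yaw 92.5° fits the wrist view to about 1 mm. The top view is offset by about 4 mm for every object, so I'll use the wrist values. The brush grasp is at (459,18), which sits within the given sizes. Now the grasp.

```bash
python3 -m creep '[{"x":14,"y":-12.5,"z":33,"rx":0,"ry":0,"rz":0,"hand":85},{"x":14,"y":-12.5,"z":33,"rx":0,"ry":0,"rz":0,"hand":85},{"x":14,"y":-12.5,"z":33,"rx":0,"ry":0,"rz":0,"hand":85},{"x":14,"y":-12.5,"z":33,"rx":0,"ry":0,"rz":0,"hand":85},{"x":14,"y":-12.5,"z":33,"rx":0,"ry":0,"rz":0,"hand":85},{"x":14,"y":-12.5,"z":33,"rx":0,"ry":0,"rz":0,"hand":85},{"x":0,"y":0,"z":25,"rx":0,"ry":0,"rz":0,"hand":65},{"x":0,"y":0,"z":20,"rx":0,"ry":0,"rz":0,"hand":65},{"x":0,"y":0,"z":12,"rx":0,"ry":0,"rz":0,"hand":65},{"x":0,"y":0,"z":0,"rx":0,"ry":0,"rz":0,"hand":65}]'; python3 -m creep '[{"x":0,"y":0,"z":0,"rx":0,"ry":0,"rz":0,"hand":20},{"x":0,"y":0,"z":0,"rx":0,"ry":0,"rz":0,"hand":20},{"x":0,"y":0,"z":0,"rx":0,"ry":0,"rz":0,"hand":20},{"x":0,"y":0,"z":0,"rx":0,"ry":0,"rz":0,"hand":20},{"x":0,"y":0,"z":0,"rx":0,"ry":0,"rz":0,"hand":20}]' 60
```

```text
clock: 4.45
eef_pos: [458.3, 19.0, 4.7]
tcp_rot: [-3.14, -0.0, 1.656]
contact_force: [-0.6, 0.3, 0.3]
opening: 0.76
grasp_force: 0.0
clock: 5.08
eef_pos: [459.7, 18.6, 6.0]
tcp_rot: [3.14, -0.0, 1.655]
contact_force: [-0.9, 0.5, 7.5]
opening: 0.314
grasp_force: 59.5
```

```bash
python3 -m creep '[{"x":0,"y":0,"z":-15,"rx":0,"ry":0,"rz":0,"hand":20},{"x":0,"y":0,"z":-40,"rx":0,"ry":0,"rz":0.04,"hand":20},{"x":0,"y":0,"z":-48,"rx":0,"ry":0,"rz":0,"hand":20},{"x":0,"y":0,"z":-48,"rx":0,"ry":0,"rz":0,"hand":20},{"x":0,"y":0,"z":-48,"rx":0,"ry":0,"rz":0,"hand":20},{"x":0,"y":0,"z":-48,"rx":0,"ry":0,"rz":0,"hand":20},{"x":0,"y":0,"z":-48,"rx":0,"ry":0,"rz":0,"hand":20},{"x":-27.7,"y":23,"z":0,"rx":0,"ry":0,"rz":0,"hand":20},{"x":-27.7,"y":23,"z":0,"rx":0,"ry":0,"rz":0,"hand":20},{"x":-27.7,"y":23,"z":0,"rx":0,"ry":0,"rz":0,"hand":20},{"x":-27.7,"y":23,"z":0,"rx":0,"ry":0,"rz":0,"hand":20},{"x":-27.7,"y":23,"z":0,"rx":0,"ry":0,"rz":0,"hand":20},{"x":-27.7,"y":23,"z":0,"rx":0,"ry":0,"rz":0,"hand":20},{"x":-27.7,"y":23,"z":0,"rx":0,"ry":0,"rz":0,"hand":20},{"x":0,"y":0,"z":0,"rx":0,"ry":0.157,"rz":0,"hand":20},{"x":0,"y":0,"z":0,"rx":0,"ry":0.157,"rz":0,"hand":20},{"x":0,"y":0,"z":0,"rx":0,"ry":0.157,"rz":0,"hand":20},{"x":0,"y":0,"z":0,"rx":0,"ry":0.157,"rz":0,"hand":20},{"x":0,"y":0,"z":0,"rx":0,"ry":0.157,"rz":0,"hand":20},{"x":0,"y":0,"z":0,"rx":0,"ry":0,"rz":0,"hand":20}]'
python3 - <<'E'
from h import *
import json
c=get_calibration("wrist");f=grab_frame("wrist");g=grab_frame("scene");s=sense()
R=Ro.from_euler("xyz",s["tcp_rot"]).as_matrix();print(s["eef_pos"].round(1),R.round(3).tolist(),s["qpos"].round(2),s["contact_force"].round(1),s["opening"])
json.dump({k:np.array(v).tolist() for k,v in c.items()},open("w2.json","w"))
m=np.zeros((600,800,3),np.uint8);m[:360,:480]=cv2.resize(f[:,:,::-1],(480,360));
cr=g[130:270,220:400,::-1];m[360:,:308]=cv2.resize(cr,(308,240),interpolation=cv2.INTER_CUBIC)
t=grab_frame("top")[180:290,340:450,::-1];m[360:,320:560]=cv2.resize(t,(240,240),interpolation=cv2.INTER_CUBIC)
cv2.imwrite("pics/w2.png",m);cv2.imwrite("pics/w2raw.png",f[:,:,::-1]);cv2.imwrite("pics/s2raw.png",g[:,:,::-1])
E
```

```text
clock: 7.58
eef_pos: [627.4, -169.6, 298.3]
tcp_rot: [-3.137, -0.787, 1.609]
contact_force: [-0.7, 0.3, 0.1]
opening: 0.312
grasp_force: 59.1
[ 628.4 -168.2  300.6] [[-0.031, 0.999, -0.031], [0.709, 0.044, 0.704], [0.705, 0.0, -0.709]] [-0.57  0.59  1.33  0.62  1.71 -0.68] [-0.1  0.8  0.1] 0.31094933354664184
```

View pics/w2.png

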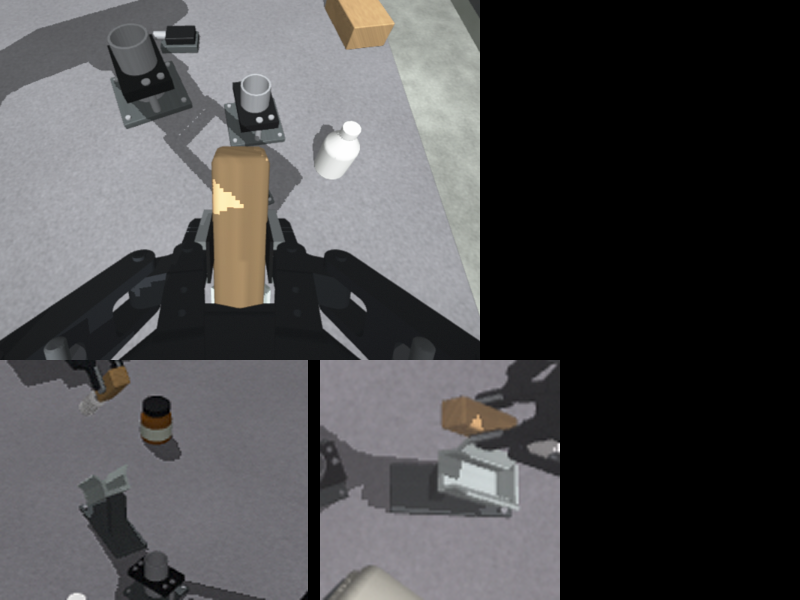

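The wrist view shows the handle gripped straight, with its end edge at about (320,205) in full-frame pixels. I'll use that to check the slide along the brush and the axis depth.

Run:
```python
from h import *
import json
c=json.load(open("w2.json"));c={k:np.array(v) for k,v in c.items()}
s=sense();R=Ro.from_euler("xyz",s["tcp_rot"]).as_matrix();p=s["eef_pos"]
for q in[(45,-14,-23),(45,14,-23),(45,-14,5),(45,14,5),(40,0,-23),(50,0,-23)]:print(q,(proj(c,p+R@np.array(q))*.75).round(1))
f=cv2.imread("pics/w2raw.png");print([tuple(f[r,320]) for r in range(190,230,3)])
# tip in scene
for sx in(-140,-145,-150):print(proj(get_calibration("scene"),p+R@np.array([sx,0,-9])))
```

```text
(45, -14, -23) [209.  151.4]
(45, 14, -23) [272.  151.2]
(45, -14, 5) [214.6 140.6]
(45, 14, 5) [266.1 140.4]
(40, 0, -23) [240.5 162.1]
(50, 0, -23) [240.4 140.2]
[(np.uint8(107), np.uint8(105), np.uint8(98)), (np.uint8(103), np.uint8(102), np.uint8(94)), (np.uint8(70), np.uint8(95), np.uint8(115)), (np.uint8(70), np.uint8(95), np.uint8(115)), (np.uint8(75), np.uint8(102), np.uint8(122)), (np.uint8(73), np.uint8(99), np.uint8(119)), (np.uint8(81), np.uint8(111), np.uint8(133)), (np.uint8(94), np.uint8(128), np.uint8(153)), (np.uint8(97), np.uint8(131), np.uint8(157)), (np.uint8(99), np.uint8(134), np.uint8(161)), (np.uint8(101), np.uint8(137), np.uint8(165)), (np.uint8(102), np.uint8(138), np.uint8(165)), (np.uint8(101), np.uint8(138), np.uint8(165)), (np.uint8(101), np.uint8(138), np.uint8(165))]
[269.9 157.7]
[269.5 158.1]
[269.  158.6]
```

```bash
python3 -m creep '[{"x":-15.3,"y":0.1,"z":17.4,"rx":0,"ry":0,"rz":0,"hand":20},{"x":-15.3,"y":0.1,"z":17.4,"rx":0,"ry":0,"rz":0,"hand":20},{"x":-15.3,"y":0.1,"z":17.4,"rx":0,"ry":0,"rz":0,"hand":20},{"x":-15.3,"y":0.1,"z":17.4,"rx":0,"ry":0,"rz":0,"hand":20},{"x":-15.3,"y":0.1,"z":17.4,"rx":0,"ry":0,"rz":0,"hand":20},{"x":0,"y":0,"z":12,"rx":0,"ry":0,"rz":0,"hand":20},{"x":0,"y":0,"z":12,"rx":0,"ry":0,"rz":0,"hand":20},{"x":0,"y":0,"z":8,"rx":0,"ry":0,"rz":0,"hand":20},{"x":0,"y":0,"z":4,"rx":0,"ry":0,"rz":0,"hand":20},{"x":0,"y":0,"z":0,"rx":0,"ry":0,"rz":0,"hand":20}]'
python3 - <<'E'
from h import *
s=sense();R=Ro.from_euler("xyz",s["tcp_rot"]).as_matrix();print(s["eef_pos"],"force tool",(R.T@s["contact_force"]).round(1),"home delta tool",(R.T@(np.array([627.8,-138.2,144.2])-s["eef_pos"])).round(1))
E
```

```text
clock: 8.98
eef_pos: [627.6, -135.0, 159.3]
tcp_rot: [3.141, -0.785, 1.616]
contact_force: [-0.6, 0.3, -0.2]
opening: 0.318
grasp_force: 59.2
[ 627.62591124 -135.03320474  159.2739897 ] force tool [ 0.1 -0.6  0.3] home delta tool [-12.9   0.    8.4]
```

```bash
python3 -m creep '[{"x":0,"y":0,"z":2.5,"rx":0,"ry":0,"rz":0,"hand":20},{"x":0,"y":0,"z":2.5,"rx":0,"ry":0,"rz":0,"hand":20},{"x":0,"y":0,"z":0,"rx":0,"ry":0,"rz":0,"hand":20}]'
python3 -m creep '[{"x":0,"y":0,"z":2,"rx":0,"ry":0,"rz":0,"hand":20},{"x":0,"y":0,"z":0,"rx":0,"ry":0,"rz":0,"hand":20}]'
python3 - <<'E'
from h import *
s=sense();R=Ro.from_euler("xyz",s["tcp_rot"]).as_matrix();print("force tool",(R.T@s["contact_force"]).round(1),"home delta tool",(R.T@(np.array([627.8,-138.2,144.2])-s["eef_pos"])).round(1))
E
```

```text
clock: 9.35
eef_pos: [627.3, -131.6, 155.4]
tcp_rot: [-3.141, -0.785, 1.615]
contact_force: [-0.1, 1.1, -0.3]
opening: 0.311
grasp_force: 59.2
clock: 9.6
eef_pos: [627.5, -130.6, 154.6]
tcp_rot: [3.141, -0.784, 1.616]
contact_force: [-0.3, -1.6, 4.7]
opening: 0.314
grasp_force: 60.0
force tool [ 2.2 -0.3 -4.5] home delta tool [-12.7  -0.    2. ]
```

```bash
python3 -m creep '[{"x":-4,"y":0,"z":0,"rx":0,"ry":0,"rz":0,"hand":20},{"x":-4,"y":0,"z":0,"rx":0,"ry":0,"rz":0,"hand":20},{"x":-2.5,"y":0,"z":0,"rx":0,"ry":0,"rz":0,"hand":20},{"x":0,"y":0,"z":0,"rx":0,"ry":0,"rz":0,"hand":20}]'
python3 -m creep '[{"x":-2,"y":0,"z":0,"rx":0,"ry":0,"rz":0,"hand":20},{"x":0,"y":0,"z":0,"rx":0,"ry":0,"rz":0,"hand":20}]'
cat > q.py <<'E'
from h import *
s=sense();R=Ro.from_euler("xyz",s["tcp_rot"]).as_matrix();print("force tool",(R.T@s["contact_force"]).round(1),"home delta tool",(R.T@(np.array([627.8,-138.2,144.2])-s["eef_pos"])).round(1),s["qpos"].round(2))
E
python3 q.py
```

```text
clock: 10.1
eef_pos: [628.2, -138.1, 147.2]
tcp_rot: [3.14, -0.785, 1.616]
contact_force: [0.4, -2.8, 4.3]
opening: 0.314
grasp_force: 59.9
clock: 10.35
eef_pos: [628.2, -139.3, 145.8]
tcp_rot: [3.14, -0.785, 1.616]
contact_force: [-0.2, -2.1, 5.5]
opening: 0.313
grasp_force: 59.9
force tool [ 2.4 -0.3 -5.4] home delta tool [-0.4 -0.3  1.9] [-0.54  0.72  1.47  0.63  1.48 -0.82]
```

```bash
python3 -m creep '[{"x":-1.5,"y":0,"z":0,"rx":0,"ry":0,"rz":0,"hand":20},{"x":0,"y":0,"z":0,"rx":0,"ry":0,"rz":0,"hand":20}]'; python3 q.py; python3 -m creep '[{"x":-1.5,"y":0,"z":0,"rx":0,"ry":0,"rz":0,"hand":20},{"x":0,"y":0,"z":0,"rx":0,"ry":0,"rz":0,"hand":20}]'; python3 q.py
```

```text
clock: 10.6
eef_pos: [628.2, -140.0, 145.2]
tcp_rot: [3.14, -0.786, 1.616]
contact_force: [-0.4, -0.1, 7.8]
opening: 0.317
grasp_force: 60.0
force tool [ 5.5 -0.4 -5.5] home delta tool [ 0.5 -0.4  2. ] [-0.54  0.72  1.47  0.63  1.48 -0.82]
clock: 10.85
eef_pos: [628.4, -141.2, 144.6]
tcp_rot: [3.139, -0.786, 1.617]
contact_force: [-0.4, -1.6, 9.6]
opening: 0.314
grasp_force: 60.4
force tool [ 5.7 -0.4 -7.9] home delta tool [ 1.9 -0.5  2.4] [-0.54  0.72  1.47  0.63  1.48 -0.82]
```

```bash
python3 -m creep '[{"x":-2,"y":0,"z":0,"rx":0,"ry":0,"rz":0,"hand":20},{"x":0,"y":0,"z":0,"rx":0,"ry":0,"rz":0,"hand":20}]'; python3 q.py; python3 -m creep '[{"x":-2,"y":0,"z":0,"rx":0,"ry":0,"rz":0,"hand":20},{"x":0,"y":0,"z":0,"rx":0,"ry":0,"rz":0,"hand":20}]'; python3 q.py
```

```text
clock: 11.1
eef_pos: [628.6, -143.0, 142.9]
tcp_rot: [3.139, -0.785, 1.617]
contact_force: [0.7, -3.3, 8.7]
opening: 0.317
grasp_force: 60.3
force tool [ 3.8  0.6 -8.5] home delta tool [ 4.3 -0.6  2.5] [-0.54  0.72  1.46  0.63  1.48 -0.82]
clock: 11.35
eef_pos: [628.7, -143.8, 142.1]
tcp_rot: [3.139, -0.787, 1.617]
contact_force: [-0.3, -0.1, 11.4]
opening: 0.313
grasp_force: 60.4
force tool [ 8.  -0.3 -8.1] home delta tool [ 5.5 -0.6  2.5] [-0.55  0.73  1.46  0.63  1.48 -0.82]
```

```bash
python3 -m creep '[{"x":-2,"y":0,"z":-0.5,"rx":0,"ry":0,"rz":0,"hand":20},{"x":0,"y":0,"z":0,"rx":0,"ry":0,"rz":0,"hand":20}]'; python3 q.py; python3 -m creep '[{"x":-1.5,"y":0,"z":0,"rx":0,"ry":0,"rz":0,"hand":20},{"x":0,"y":0,"z":0,"rx":0,"ry":0,"rz":0,"hand":20}]'; python3 q.py
```

```text
clock: 11.6
eef_pos: [628.6, -143.9, 142.1]
tcp_rot: [3.139, -0.79, 1.618]
contact_force: [-0.9, 7.6, 15.6]
opening: 0.313
grasp_force: 60.2
force tool [16.4 -0.6 -5.5] home delta tool [ 5.5 -0.6  2.6] [-0.55  0.73  1.46  0.63  1.48 -0.83]
clock: 11.85
eef_pos: [628.6, -143.9, 142.1]
tcp_rot: [3.139, -0.792, 1.618]
contact_force: [-1.1, 10.8, 21.1]
opening: 0.314
grasp_force: 60.3
force tool [22.7 -0.5 -7.1] home delta tool [ 5.5 -0.6  2.6] [-0.55  0.73  1.46  0.64  1.49 -0.83]
```

The brush is hard against the stop: the force rose to 22 N with no motion. I'll relax the press, release and retreat.

```bash
python3 -m creep '[{"x":3,"y":0,"z":-0.5,"rx":0,"ry":0,"rz":0,"hand":20},{"x":0,"y":0,"z":0,"rx":0,"ry":0,"rz":0,"hand":45},{"x":0,"y":0,"z":0,"rx":0,"ry":0,"rz":0,"hand":70},{"x":0,"y":0,"z":0,"rx":0,"ry":0,"rz":0,"hand":70},{"x":0,"y":0,"z":0,"rx":0,"ry":0,"rz":0,"hand":70},{"x":0,"y":0,"z":-25,"rx":0,"ry":0,"rz":0,"hand":70},{"x":0,"y":0,"z":-40,"rx":0,"ry":0,"rz":0,"hand":70},{"x":0,"y":0,"z":-35,"rx":0,"ry":0,"rz":0,"hand":70},{"x":0,"y":0,"z":0,"rx":0,"ry":0,"rz":0,"hand":70}]'; python3 q.py
python3 - <<'E'
from h import *
import json
c=get_calibration("wrist");f=grab_frame("wrist");g=grab_frame("scene");t=grab_frame("top")
json.dump({k:np.array(v).tolist() for k,v in c.items()},open("w3.json","w"))
m=np.zeros((600,800,3),np.uint8);m[:360,:480]=cv2.resize(f[:,:,::-1],(480,360))
m[:300,490:790]=cv2.resize(g[170:255,245:330,::-1],(300,300),interpolation=cv2.INTER_CUBIC)
m[370:600,:345]=cv2.resize(t[205:265,360:450,::-1],(345,230),interpolation=cv2.INTER_CUBIC)
cv2.imwrite("pics/w3.png",m)
E
```

```text
clock: 12.98
eef_pos: [631.9, -217.8, 213.0]
tcp_rot: [3.137, -0.783, 1.616]
contact_force: [0.1, 0.4, -0.3]
opening: 0.821
grasp_force: 0.0
force tool [0.  0.1 0.5] home delta tool [  8.  -1. 105.] [-0.62  0.71  1.31  0.59  1.65 -0.78]
```

View pics/w3.png

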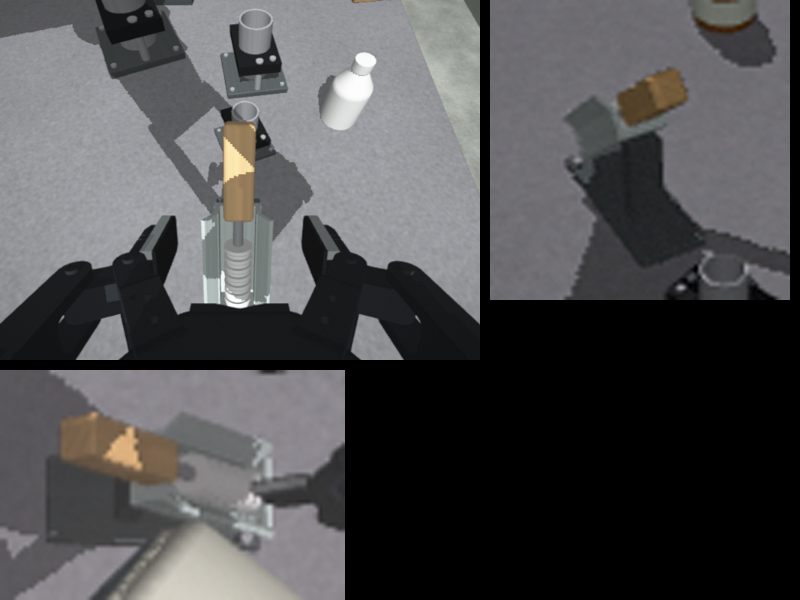

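The brush lies straight in the channel, with its head at the lower end and its handle free. Now I'll measure where the handle end is and get the cup from the two wrist views: rim at about (341,113) in w2 and (340,23) in w3.

Run:
```python
from h import *
import json
C=[{k:np.array(v) for k,v in json.load(open(f"w{i}.json")).items()} for i in(2,3)]
u=np.array([-.031,.706,.707]);tz=np.array([-.031,.706,-.707]);H=np.array([628.6,-143.9,142.1])
for e in(40,45,50):
    for o in(-9-14,-9+14):print(e,o,proj(C[1],H+e*u+o*tz)*.75)
print("cup",tri((C[0],(341,113)),(C[1],(340,23))),atz(C[0],(341,113),110),atz(C[1],(340,23),110),atz(*T(115,165),110),atz(*S(326,383),110))
a=cv2.imread("pics/w2raw.png")[85:160,300:385];b=cv2.imread("pics/w3.png")[0:70,215:300]
t=cv2.imread("pics/w3.png")[110:235,205:275]
m=np.zeros((600,800,3),np.uint8);m[:300,:340]=cv2.resize(a,None,fx=4,fy=4,interpolation=cv2.INTER_CUBIC);m[305:585,:340]=cv2.resize(b,None,fx=4,fy=4,interpolation=cv2.INTER_CUBIC);m[:500,400:680]=cv2.resize(t,None,fx=4,fy=4,interpolation=cv2.INTER_CUBIC)
cv2.imwrite("pics/m4.png",m)
```

```text
40 -23 [238.425 131.55 ]
40 5 [238.425 127.05 ]
45 -23 [238.425 125.4  ]
45 5 [238.425 121.5  ]
50 -23 [238.425 119.1  ]
50 5 [238.425 115.95 ]
cup (array([641.7, 131.5, 117.4]), [0.6, 0.6]) [642.5 139.3 110. ] [641.3 143.3 110. ] [639.3 137.3 110. ] [646.  146.1 110. ]
```

View pics/m4.png

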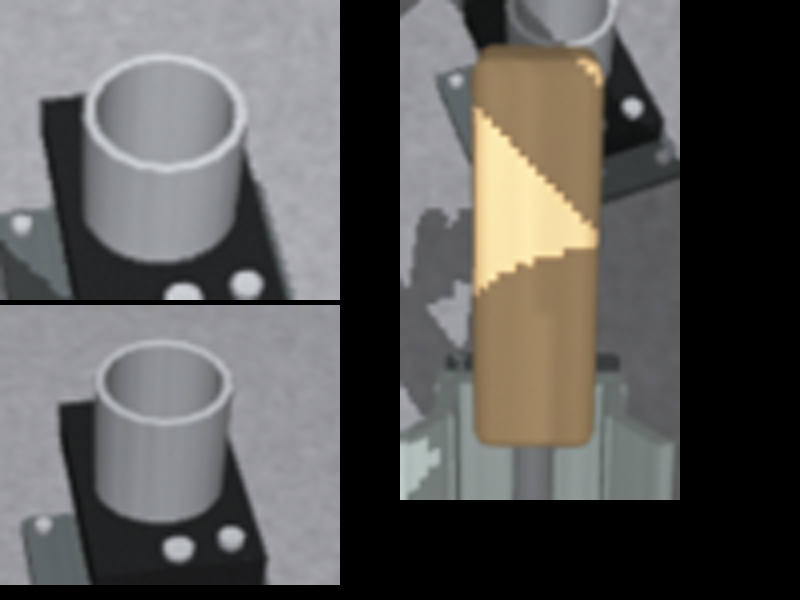

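The handle end sits 45 mm past the old TCP (outline rows match), so the fingertips were at s = 145 mm. Next I'll move to the regrasp side, with the tool along the brush axis.

```bash
python3 -m creep '[{"x":35,"y":0,"z":0,"rx":0,"ry":0,"rz":0,"hand":70},{"x":35,"y":0,"z":0,"rx":0,"ry":0,"rz":0,"hand":70},{"x":35,"y":0,"z":0,"rx":0,"ry":0,"rz":0,"hand":70},{"x":35,"y":0,"z":0,"rx":0,"ry":0,"rz":0,"hand":70},{"x":0,"y":0,"z":0,"rx":0,"ry":-0.1571,"rz":0,"hand":70},{"x":0,"y":0,"z":0,"rx":0,"ry":-0.1571,"rz":0,"hand":70},{"x":0,"y":0,"z":0,"rx":0,"ry":-0.1571,"rz":0,"hand":70},{"x":0,"y":0,"z":0,"rx":0,"ry":-0.1571,"rz":0,"hand":70},{"x":0,"y":0,"z":0,"rx":0,"ry":-0.1571,"rz":0,"hand":70},{"x":0,"y":0,"z":0,"rx":0,"ry":-0.1571,"rz":0,"hand":70},{"x":0,"y":0,"z":0,"rx":0,"ry":-0.1571,"rz":0,"hand":70},{"x":0,"y":0,"z":0,"rx":0,"ry":-0.1571,"rz":0,"hand":70},{"x":0,"y":0,"z":0,"rx":0,"ry":-0.1571,"rz":0,"hand":70},{"x":0,"y":0,"z":0,"rx":0,"ry":-0.1571,"rz":0,"hand":70},{"x":0,"y":0,"z":0,"rx":0,"ry":0,"rz":0,"hand":70}]'
python3 - <<'E'
from h import *
s=sense();R=Ro.from_euler("xyz",s["tcp_rot"]).as_matrix();print(R.round(3),s["qpos"].round(2))
u=np.array([-.031,.706,.707]);tz=np.array([-.031,.706,-.707]);H=np.array([628.6,-143.9,142.1])
for sx in(236,146):print(sx,(R.T@(H-9*tz+(sx-145)*u-s["eef_pos"])).round(1))
E
```

```text
clock: 15.0
eef_pos: [625.5, -114.3, 306.9]
tcp_rot: [-3.132, 0.786, 1.626]
contact_force: [0.3, -0.3, -0.2]
opening: 0.822
grasp_force: 0.0
[[-0.039  0.999  0.03 ]
 [ 0.705  0.049 -0.707]
 [-0.708 -0.007 -0.706]] [ 0.2   0.38  1.65 -0.8   1.36  0.43]
236 [86.5  2.6 46.5]
146 [ 86.7   2.7 136.5]
```

```bash
python3 -m creep '[{"x":29,"y":0.9,"z":15.5,"rx":0,"ry":0,"rz":0,"hand":70},{"x":29,"y":0.9,"z":15.5,"rx":0,"ry":0,"rz":0,"hand":70},{"x":29,"y":0.9,"z":15.5,"rx":0,"ry":0,"rz":0,"hand":70},{"x":0,"y":0,"z":30,"rx":0,"ry":0,"rz":0,"hand":70},{"x":0,"y":0,"z":30,"rx":0,"ry":0,"rz":0,"hand":70},{"x":0,"y":0,"z":25,"rx":0,"ry":0,"rz":0,"hand":70},{"x":0,"y":0,"z":5,"rx":0,"ry":0,"rz":0,"hand":70},{"x":0,"y":0,"z":0,"rx":0,"ry":0,"rz":0,"hand":60}]' && python3 -m creep '[{"x":0,"y":0,"z":0,"rx":0,"ry":0,"rz":0,"hand":20},{"x":0,"y":0,"z":0,"rx":0,"ry":0,"rz":0,"hand":20},{"x":0,"y":0,"z":0,"rx":0,"ry":0,"rz":0,"hand":20},{"x":0,"y":0,"z":0,"rx":0,"ry":0,"rz":0,"hand":20},{"x":0,"y":0,"z":0,"rx":0,"ry":0,"rz":0,"hand":20}]' 70
python3 - <<'E'
from h import *
s=sense();R=Ro.from_euler("xyz",s["tcp_rot"]).as_matrix();print(R.round(3),s["qpos"].round(2),s["eef_pos"].round(1))
u=np.array([-.031,.706,.707]);tz=np.array([-.031,.706,-.707]);H=np.array([628.6,-143.9,142.1])
print((R.T@(H-9*tz-s["eef_pos"])).round(1))
E
```

```text
clock: 16.0
eef_pos: [630.9, -151.8, 152.6]
tcp_rot: [3.141, 0.785, 1.614]
contact_force: [0.4, -0.1, -1.1]
opening: 0.704
grasp_force: 0.0
clock: 16.62
eef_pos: [631.3, -151.1, 153.1]
tcp_rot: [3.14, 0.786, 1.614]
contact_force: [-2.7, 5.1, 5.8]
opening: 0.323
grasp_force: 69.3
[[-0.031  0.999  0.032]
 [ 0.706  0.045 -0.707]
 [-0.708  0.001 -0.707]] [ 0.14  0.56  1.75 -0.89  1.13  0.63] [ 631.3 -151.1  153.1]
[ 3.9 -2.4  2.6]
```

```bash
python3 -m creep '[{"x":-8,"y":0,"z":0,"rx":0,"ry":0,"rz":0,"hand":20},{"x":-26,"y":0,"z":0,"rx":0,"ry":0,"rz":0,"hand":20},{"x":-26,"y":0,"z":0,"rx":0,"ry":0,"rz":0,"hand":20},{"x":0,"y":0,"z":-37.5,"rx":0,"ry":0,"rz":0,"hand":20},{"x":0,"y":0,"z":-37.5,"rx":0,"ry":0,"rz":0,"hand":20},{"x":0,"y":0,"z":-37.5,"rx":0,"ry":0,"rz":0,"hand":20},{"x":0,"y":0,"z":-37.5,"rx":0,"ry":0,"rz":0,"hand":20},{"x":0,"y":0,"z":0,"rx":0,"ry":0.157,"rz":0,"hand":20},{"x":0,"y":0,"z":0,"rx":0,"ry":0.157,"rz":0,"hand":20},{"x":0,"y":0,"z":0,"rx":0,"ry":0.157,"rz":0,"hand":20},{"x":0,"y":0,"z":0,"rx":0,"ry":0.157,"rz":0,"hand":20},{"x":0,"y":0,"z":0,"rx":0,"ry":0.157,"rz":0,"hand":20},{"x":0,"y":0,"z":0,"rx":0,"ry":0,"rz":0,"hand":20}]'
python3 - <<'E'
from h import *
s=sense();R=Ro.from_euler("xyz",s["tcp_rot"]).as_matrix();print(R.round(3).tolist(),s["qpos"].round(2))
print((R.T@(np.array([642.3,136.9,300])-s["eef_pos"])).round(1))
E
```

```text
clock: 18.25
eef_pos: [628.1, -90.4, 301.0]
tcp_rot: [3.141, 0.001, 1.611]
contact_force: [-0.5, -1.1, -0.4]
opening: 0.319
grasp_force: 69.2
[[-0.041, 0.999, 0.001], [0.999, 0.041, -0.001], [-0.001, 0.001, -1.0]] [-0.14  0.31  1.53 -0.    1.29 -0.18]
[226.5  23.4   0.7]
```

```bash
python3 -m creep '[{"x":37.7,"y":3.9,"z":0,"rx":0,"ry":0,"rz":0,"hand":20},{"x":37.7,"y":3.9,"z":0,"rx":0,"ry":0,"rz":0,"hand":20},{"x":37.7,"y":3.9,"z":0,"rx":0,"ry":0,"rz":0,"hand":20},{"x":37.7,"y":3.9,"z":0,"rx":0,"ry":0,"rz":0,"hand":20},{"x":37.7,"y":3.9,"z":0,"rx":0,"ry":0,"rz":0,"hand":20},{"x":37.7,"y":3.9,"z":0,"rx":0,"ry":0,"rz":0,"hand":20},{"x":0,"y":0,"z":0,"rx":0,"ry":0,"rz":0,"hand":20}]'
python3 - <<'E'
from h import *
from scipy.optimize import minimize
import json
s=sense();R=Ro.from_euler("xyz",s["tcp_rot"]).as_matrix()
def grads(f):
    g=cv2.GaussianBlur(cv2.cvtColor(f,cv2.COLOR_RGB2GRAY).astype(np.float32),(0,0),.8);return cv2.Sobel(g,5,1,0,ksize=3),cv2.Sobel(g,5,0,1,ksize=3)
th=np.linspace(0,2*np.pi,180,endpoint=False)
def score(c,G,x,y,z=110):
    tot=0
    for r,w in((27,1),(23,-1)):
        X=np.c_[x+r*np.cos(th),y+r*np.sin(th),0*th+z];q=(X@np.array(c["R"]).T+c["t"])@np.array(c["K"]).T;p=(q[:,:2]/q[:,2:]).astype(np.float32)
        n=p-p.mean(0);n/=np.linalg.norm(n,axis=1,keepdims=True)
        gx,gy=[cv2.remap(g,p[:,:1].copy(),p[:,1:].copy(),cv2.INTER_LINEAR)[:,0] for g in G]
        tot+=np.mean(-w*(gx*n[:,0]+gy*n[:,1]))
    return tot
def best(c,G,x0=642,y0=141,W=10):
    v=[(score(c,G,x,y),x,y) for x in np.arange(x0-W,x0+W+1,.5) for y in np.arange(y0-W,y0+W+1,.5)]
    return max(v)
c=get_calibration("wrist");f=grab_frame("wrist");cv2.imwrite("pics/w5.png",f[:,:,::-1])
print("wrist now",best(c,grads(f)))
print("proj cup",proj(c,np.array([642,141,110])),"tip",proj(c,s["eef_pos"]+R@np.array([3.9,0,147.6])))
c2={k:np.array(v) for k,v in json.load(open("w2.json")).items()}
print("w2",best(c2,grads(cv2.imread("pics/w2raw.png")[:,:,::-1])))
for n in("top","scene"):print(n,best(get_calibration(n),grads(cv2.imread(f"pics/{n}0.png")[:,:,::-1])))
print(s["eef_pos"],s["tcp_rot"])
E
```

```text
clock: 19.12
eef_pos: [640.9, 142.3, 299.9]
tcp_rot: [-3.141, 0.003, 1.619]
contact_force: [-0.7, -0.6, -0.8]
opening: 0.322
grasp_force: 69.1
wrist now (np.float32(470.7586), np.float64(643.0), np.float64(142.5))
proj cup [319.5 205.4] tip [318.2 211.5]
w2 (np.float32(271.4397), np.float64(642.0), np.float64(140.5))
top (np.float32(230.8804), np.float64(641.0), np.float64(139.5))
scene (np.float32(170.73538), np.float64(642.0), np.float64(138.0))
[640.86694595 142.2775735  299.91046285] [-3.1414383   0.00321037  1.61903003]
```

```bash
python3 -m creep '[{"x":0,"y":0,"z":0,"rx":0,"ry":0,"rz":0,"hand":20},{"x":0,"y":0,"z":0,"rx":0,"ry":0,"rz":0,"hand":20}]'
cat > q2.py <<'E'
from h import *
s=sense();R=Ro.from_euler("xyz",s["tcp_rot"]).as_matrix();print("F",s["contact_force"].round(1),"M",s["wrist_torque"].round(2),"to cup axis, tool",(R.T@(np.array([642.5,141.5-3.9,18+147.6])-s["eef_pos"])).round(1),"cam y",s["eef_pos"].round(1))
E
python3 q2.py
```

```text
clock: 19.42
eef_pos: [641.4, 138.2, 300.5]
tcp_rot: [-3.142, 0.002, 1.614]
contact_force: [0.3, 0.2, -0.8]
opening: 0.323
grasp_force: 69.1
F [ 0.3  0.2 -0.8] M [-0.03 -0.02  0.06] to cup axis, tool [ -0.3   1.  134.9] cam y [641.4 138.2 300.5]
```

```bash
python3 -m creep '[{"x":-0.3,"y":1,"z":15,"rx":0,"ry":0,"rz":0,"hand":20},{"x":0,"y":0,"z":15,"rx":0,"ry":0,"rz":0,"hand":20},{"x":0,"y":0,"z":9,"rx":0,"ry":0,"rz":0,"hand":20},{"x":0,"y":0,"z":4,"rx":0,"ry":0,"rz":0,"hand":20},{"x":0,"y":0,"z":4,"rx":0,"ry":0,"rz":0,"hand":20},{"x":0,"y":0,"z":4,"rx":0,"ry":0,"rz":0,"hand":20},{"x":0,"y":0,"z":0,"rx":0,"ry":0,"rz":0,"hand":20}]'; python3 q2.py
python3 -m creep '[{"x":0,"y":0,"z":6,"rx":0,"ry":0,"rz":0,"hand":20},{"x":0,"y":0,"z":6,"rx":0,"ry":0,"rz":0,"hand":20},{"x":0,"y":0,"z":0,"rx":0,"ry":0,"rz":0,"hand":20}]'; python3 q2.py
```

```text
clock: 20.3
eef_pos: [642.5, 138.6, 249.3]
tcp_rot: [-3.141, 0.001, 1.615]
contact_force: [-0.4, -0.5, -0.8]
opening: 0.314
grasp_force: 69.2
F [-0.4 -0.5 -0.8] M [-0.11  0.06  0.02] to cup axis, tool [-0.9  0.  83.8] cam y [642.5 138.6 249.3]
clock: 20.68
eef_pos: [642.2, 138.6, 236.7]
tcp_rot: [-3.14, 0.001, 1.615]
contact_force: [-0.7, 0.3, -1.8]
opening: 0.318
grasp_force: 69.2
F [-0.7  0.3 -1.8] M [-0.11  0.05 -0.04] to cup axis, tool [-1.   0.4 71.1] cam y [642.2 138.6 236.7]
```

```bash
python3 -m creep '[{"x":-1,"y":0,"z":12,"rx":0,"ry":0,"rz":0,"hand":20},{"x":0,"y":0,"z":16,"rx":0,"ry":0,"rz":0,"hand":20},{"x":0,"y":0,"z":16,"rx":0,"ry":0,"rz":0,"hand":20},{"x":0,"y":0,"z":12,"rx":0,"ry":0,"rz":0,"hand":20},{"x":0,"y":0,"z":7,"rx":0,"ry":0,"rz":0,"hand":20},{"x":0,"y":0,"z":0,"rx":0,"ry":0,"rz":0,"hand":20}]'; python3 q2.py
python3 -m creep '[{"x":0,"y":0,"z":3,"rx":0,"ry":0,"rz":0,"hand":20},{"x":0,"y":0,"z":0,"rx":0,"ry":0,"rz":0,"hand":20}]'; python3 q2.py
```

```text
clock: 21.42
eef_pos: [642.4, 137.6, 173.9]
tcp_rot: [-3.141, 0.001, 1.615]
contact_force: [-0.2, 0.4, -0.8]
opening: 0.322
grasp_force: 69.2
F [-0.2  0.4 -0.8] M [-0.03  0.01  0.01] to cup axis, tool [0.  0.1 8.3] cam y [642.4 137.6 173.9]
clock: 21.68
eef_pos: [642.7, 137.6, 171.8]
tcp_rot: [3.141, 0.001, 1.615]
contact_force: [-0.0, -0.0, -0.9]
opening: 0.317
grasp_force: 69.2
F [-0.  -0.  -0.9] M [ 0.02 -0.   -0.01] to cup axis, tool [ 0.  -0.2  6.2] cam y [642.7 137.6 171.8]
```

```bash
for i in 1; do python3 -m creep '[{"x":0,"y":0,"z":2,"rx":0,"ry":0,"rz":0,"hand":20},{"x":0,"y":0,"z":1,"rx":0,"ry":0,"rz":0,"hand":20},{"x":0,"y":0,"z":0,"rx":0,"ry":0,"rz":0,"hand":20}]'; python3 q2.py;
python3 -m creep '[{"x":0,"y":0,"z":1.5,"rx":0,"ry":0,"rz":0,"hand":20},{"x":0,"y":0,"z":0,"rx":0,"ry":0,"rz":0,"hand":20}]'; python3 q2.py; done
python3 -m creep '[{"x":0,"y":0,"z":1.5,"rx":0,"ry":0,"rz":0,"hand":20},{"x":0,"y":0,"z":0,"rx":0,"ry":0,"rz":0,"hand":20}]'; python3 q2.py
```

```text
clock: 22.05
eef_pos: [642.5, 137.5, 168.5]
tcp_rot: [-3.141, 0.001, 1.615]
contact_force: [0.4, -0.6, 0.1]
opening: 0.32
grasp_force: 69.2
F [ 0.4 -0.6  0.1] M [ 0.04 -0.02 -0.01] to cup axis, tool [ 0.1 -0.   2.9] cam y [642.5 137.5 168.5]
clock: 22.3
eef_pos: [642.5, 137.5, 166.9]
tcp_rot: [-3.141, 0.001, 1.615]
contact_force: [0.3, -0.1, -0.6]
opening: 0.319
grasp_force: 69.2
F [ 0.3 -0.1 -0.6] M [-0.04 -0.01  0.03] to cup axis, tool [ 0.1 -0.   1.3] cam y [642.5 137.5 166.9]
clock: 22.55
eef_pos: [642.5, 137.6, 165.4]
tcp_rot: [-3.141, 0.001, 1.615]
contact_force: [-0.1, 0.6, -0.9]
opening: 0.318
grasp_force: 69.2
F [-0.1  0.6 -0.9] M [ 0.    0.05 -0.03] to cup axis, tool [ 0.  -0.  -0.2] cam y [642.5 137.6 165.4]
```

```bash
python3 -m creep '[{"x":0,"y":0,"z":1.2,"rx":0,"ry":0,"rz":0,"hand":20},{"x":0,"y":0,"z":0,"rx":0,"ry":0,"rz":0,"hand":20}]'; python3 q2.py;
python3 -m creep '[{"x":0,"y":0,"z":1.2,"rx":0,"ry":0,"rz":0,"hand":20},{"x":0,"y":0,"z":0,"rx":0,"ry":0,"rz":0,"hand":20}]'; python3 q2.py;python3 -m creep '[{"x":0,"y":0,"z":1.2,"rx":0,"ry":0,"rz":0,"hand":20},{"x":0,"y":0,"z":0,"rx":0,"ry":0,"rz":0,"hand":20}]'; python3 q2.py
```

```text
clock: 22.8
eef_pos: [642.5, 137.6, 164.2]
tcp_rot: [-3.141, 0.001, 1.615]
contact_force: [-0.3, 0.7, -0.9]
opening: 0.32
grasp_force: 69.2
F [-0.3  0.7 -0.9] M [0.03 0.02 0.03] to cup axis, tool [ 0.  -0.  -1.4] cam y [642.5 137.6 164.2]
clock: 23.05
eef_pos: [642.5, 137.6, 163.0]
tcp_rot: [-3.141, 0.001, 1.615]
contact_force: [-0.4, -0.6, 0.2]
opening: 0.317
grasp_force: 69.2
F [-0.4 -0.6  0.2] M [-0.    0.03 -0.  ] to cup axis, tool [ 0.  -0.  -2.6] cam y [642.5 137.6 163. ]
clock: 23.3
eef_pos: [642.6, 137.5, 161.8]
tcp_rot: [-3.141, 0.001, 1.615]
contact_force: [-0.4, 0.7, -1.0]
opening: 0.324
grasp_force: 69.2
F [-0.4  0.7 -1. ] M [0.01 0.   0.04] to cup axis, tool [ 0.1 -0.1 -3.8] cam y [642.6 137.5 161.8]
```

```bash
python3 -m creep '[{"x":0,"y":0,"z":1.2,"rx":0,"ry":0,"rz":0,"hand":20},{"x":0,"y":0,"z":0,"rx":0,"ry":0,"rz":0,"hand":20}]'; python3 q2.py;
python3 -m creep '[{"x":0,"y":0,"z":1.2,"rx":0,"ry":0,"rz":0,"hand":20},{"x":0,"y":0,"z":0,"rx":0,"ry":0,"rz":0,"hand":20}]'; python3 q2.py;python3 -m creep '[{"x":0,"y":0,"z":1.2,"rx":0,"ry":0,"rz":0,"hand":20},{"x":0,"y":0,"z":0,"rx":0,"ry":0,"rz":0,"hand":20}]'; python3 q2.py
```

```text
clock: 23.55
eef_pos: [642.5, 137.6, 160.6]
tcp_rot: [-3.141, 0.001, 1.615]
contact_force: [-0.1, -0.7, -0.4]
opening: 0.319
grasp_force: 69.2
F [-0.1 -0.7 -0.4] M [ 0.03 -0.   -0.04] to cup axis, tool [ 0. -0. -5.] cam y [642.5 137.6 160.6]
clock: 23.8
eef_pos: [642.5, 137.6, 159.4]
tcp_rot: [-3.141, 0.001, 1.615]
contact_force: [-0.6, -0.1, -0.6]
opening: 0.322
grasp_force: 69.2
F [-0.6 -0.1 -0.6] M [-0.03  0.05 -0.04] to cup axis, tool [ 0.  -0.  -6.2] cam y [642.5 137.6 159.4]
clock: 24.05
eef_pos: [642.7, 137.6, 158.8]
tcp_rot: [3.141, 0.001, 1.615]
contact_force: [-0.3, -0.5, 4.0]
opening: 0.321
grasp_force: 69.8
F [-0.3 -0.5  4. ] M [-0.04  0.35  0.01] to cup axis, tool [-0.  -0.2 -6.8] cam y [642.7 137.6 158.8]
```

The bristle end touched the floor at TCP z = 158.8 with 4 N, which is stroke 1. I'll draw it up 72 mm and repeat.

```bash
python3 -m creep '[{"x":0,"y":0,"z":-18,"rx":0,"ry":0,"rz":0,"hand":20},{"x":0,"y":0,"z":-18,"rx":0,"ry":0,"rz":0,"hand":20},{"x":0,"y":0,"z":-18,"rx":0,"ry":0,"rz":0,"hand":20},{"x":0,"y":0,"z":-18,"rx":0,"ry":0,"rz":0,"hand":20},{"x":0,"y":0,"z":0,"rx":0,"ry":0,"rz":0,"hand":20},{"x":0,"y":0,"z":0,"rx":0,"ry":0,"rz":0,"hand":20}]' | head -2; python3 -m creep '[{"x":0,"y":0,"z":18,"rx":0,"ry":0,"rz":0,"hand":20},{"x":0,"y":0,"z":18,"rx":0,"ry":0,"rz":0,"hand":20},{"x":0,"y":0,"z":18,"rx":0,"ry":0,"rz":0,"hand":20},{"x":0,"y":0,"z":11,"rx":0,"ry":0,"rz":0,"hand":20},{"x":0,"y":0,"z":4,"rx":0,"ry":0,"rz":0,"hand":20},{"x":0,"y":0,"z":2,"rx":0,"ry":0,"rz":0,"hand":20},{"x":0,"y":0,"z":1.1,"rx":0,"ry":0,"rz":0,"hand":20},{"x":0,"y":0,"z":0,"rx":0,"ry":0,"rz":0,"hand":20}]'; python3 q2.py
```

```text
clock: 24.8
eef_pos: [642.3, 137.6, 230.0]
clock: 25.8
eef_pos: [642.9, 137.7, 158.9]
tcp_rot: [3.141, 0.001, 1.615]
contact_force: [-0.4, 0.5, 0.9]
opening: 0.321
grasp_force: 69.4
F [-0.4  0.5  0.9] M [0.02 0.13 0.07] to cup axis, tool [-0.  -0.4 -6.7] cam y [642.9 137.7 158.9]
```

```bash
python3 -m creep '[{"x":0,"y":0,"z":0.7,"rx":0,"ry":0,"rz":0,"hand":20},{"x":0,"y":0,"z":0,"rx":0,"ry":0,"rz":0,"hand":20}]' |sed -n 2,4p; python3 -m creep '[{"x":0,"y":0,"z":-18,"rx":0,"ry":0,"rz":0,"hand":20},{"x":0,"y":0,"z":-18,"rx":0,"ry":0,"rz":0,"hand":20},{"x":0,"y":0,"z":-18,"rx":0,"ry":0,"rz":0,"hand":20},{"x":0,"y":0,"z":-18,"rx":0,"ry":0,"rz":0,"hand":20},{"x":0,"y":0,"z":0,"rx":0,"ry":0,"rz":0,"hand":20},{"x":0,"y":0,"z":0,"rx":0,"ry":0,"rz":0,"hand":20}]' | head -2; python3 -m creep '[{"x":0,"y":0,"z":18,"rx":0,"ry":0,"rz":0,"hand":20},{"x":0,"y":0,"z":18,"rx":0,"ry":0,"rz":0,"hand":20},{"x":0,"y":0,"z":18,"rx":0,"ry":0,"rz":0,"hand":20},{"x":0,"y":0,"z":11,"rx":0,"ry":0,"rz":0,"hand":20},{"x":0,"y":0,"z":4,"rx":0,"ry":0,"rz":0,"hand":20},{"x":0,"y":0,"z":2,"rx":0,"ry":0,"rz":0,"hand":20},{"x":0,"y":0,"z":1.2,"rx":0,"ry":0,"rz":0,"hand":20},{"x":0,"y":0,"z":0,"rx":0,"ry":0,"rz":0,"hand":20}]'; python3 q2.py
```

```text
eef_pos: [643.0, 137.7, 158.8]
tcp_rot: [3.14, 0.001, 1.615]
contact_force: [-0.9, 0.5, 7.4]
clock: 26.8
eef_pos: [642.3, 137.6, 229.2]
clock: 27.8
eef_pos: [642.6, 137.6, 158.9]
tcp_rot: [3.141, 0.001, 1.615]
contact_force: [-3.6, -0.4, 7.6]
opening: 0.316
grasp_force: 70.2
F [-3.6 -0.4  7.6] M [-0.17  1.12  0.07] to cup axis, tool [-0.  -0.1 -6.7] cam y [642.6 137.6 158.9]
```

Three floor contacts, each 8 N or less. I'll withdraw and head back to the cradle.

```bash
python3 -m creep '[{"x":0,"y":0,"z":-22,"rx":0,"ry":0,"rz":0,"hand":20},{"x":0,"y":0,"z":-30,"rx":0,"ry":0,"rz":0,"hand":20},{"x":0,"y":0,"z":-30,"rx":0,"ry":0,"rz":0,"hand":20},{"x":0,"y":0,"z":-30,"rx":0,"ry":0,"rz":0,"hand":20},{"x":0,"y":0,"z":-30,"rx":0,"ry":0,"rz":0,"hand":20},{"x":-37.7,"y":-4,"z":0,"rx":0,"ry":0,"rz":0,"hand":20},{"x":-37.7,"y":-4,"z":0,"rx":0,"ry":0,"rz":0,"hand":20},{"x":-37.7,"y":-4,"z":0,"rx":0,"ry":0,"rz":0,"hand":20},{"x":-37.7,"y":-4,"z":0,"rx":0,"ry":0,"rz":0,"hand":20},{"x":-37.7,"y":-4,"z":0,"rx":0,"ry":0,"rz":0,"hand":20},{"x":-37.7,"y":-4,"z":0,"rx":0,"ry":0,"rz":0,"hand":20},{"x":0,"y":0,"z":0,"rx":0,"ry":-0.157,"rz":0,"hand":20},{"x":0,"y":0,"z":0,"rx":0,"ry":-0.157,"rz":0,"hand":20},{"x":0,"y":0,"z":0,"rx":0,"ry":-0.157,"rz":0,"hand":20},{"x":0,"y":0,"z":0,"rx":0,"ry":-0.157,"rz":0,"hand":20},{"x":0,"y":0,"z":0,"rx":0,"ry":-0.157,"rz":0,"hand":20},{"x":0,"y":0,"z":0,"rx":0,"ry":0,"rz":0,"hand":20},{"x":0,"y":0,"z":0,"rx":0,"ry":0,"rz":0,"hand":20}]'
cat > q3.py <<'E'
from h import *
s=sense();R=Ro.from_euler("xyz",s["tcp_rot"]).as_matrix();print("F tool",(R.T@s["contact_force"]).round(1),"M",(R.T@s["wrist_torque"]).round(2),"to G, tool",(R.T@(np.array([631.3,-151.1,153.1])-s["eef_pos"])).round(1))
Rg=Ro.from_euler("xyz",[3.14,.786,1.614]);print("rot",(Ro.from_matrix(R).inv()*Rg).as_rotvec().round(3))
E
python3 q3.py
```

```text
clock: 30.05
eef_pos: [629.0, -89.1, 300.1]
tcp_rot: [3.14, 0.783, 1.614]
contact_force: [0.0, -1.2, -0.9]
opening: 0.316
grasp_force: 69.3
F tool [-0.2 -0.   1.5] M [-0.02  0.5  -0.01] to G, tool [ 59.8  -0.6 147.9]
rot [-0.    -0.003  0.   ]
```

```bash
python3 -m creep '[{"x":0,"y":-1.5,"z":30,"rx":0,"ry":0,"rz":0,"hand":20},{"x":0,"y":0,"z":36,"rx":0,"ry":0,"rz":0,"hand":20},{"x":0,"y":0,"z":36,"rx":0,"ry":0,"rz":0,"hand":20},{"x":0,"y":0,"z":34,"rx":0,"ry":0,"rz":0,"hand":20},{"x":18,"y":0,"z":0,"rx":0,"ry":0,"rz":0,"hand":20},{"x":18,"y":0,"z":0,"rx":0,"ry":0,"rz":0,"hand":20},{"x":10,"y":0,"z":0,"rx":0,"ry":0,"rz":0,"hand":20},{"x":5,"y":0,"z":0,"rx":0,"ry":0,"rz":0,"hand":20},{"x":0,"y":0,"z":0,"rx":0,"ry":0,"rz":0,"hand":20}]'; python3 q3.py;  python3 -m creep '[{"x":3,"y":0,"z":0,"rx":0,"ry":0,"rz":0,"hand":20},{"x":2.5,"y":0,"z":0,"rx":0,"ry":0,"rz":0,"hand":20},{"x":0,"y":0,"z":0,"rx":0,"ry":0,"rz":0,"hand":20}]'; python3 q3.py
```

```text
clock: 31.18
eef_pos: [630.1, -148.9, 167.5]
tcp_rot: [3.141, 0.786, 1.616]
contact_force: [-0.7, 0.3, -1.1]
opening: 0.319
grasp_force: 69.1
F tool [ 1.1 -0.7  0.5] M [-0.03  0.45  0.  ] to G, tool [ 8.6  1.1 11.8]
rot [-0.     0.     0.001]
clock: 31.55
eef_pos: [630.0, -146.1, 164.4]
tcp_rot: [3.141, 0.788, 1.615]
contact_force: [0.2, -1.0, 5.2]
opening: 0.318
grasp_force: 69.8
F tool [-4.4  0.1 -3. ] M [ 0.02 -1.05 -0.03] to G, tool [ 4.4  1.1 11.5]
rot [-0.     0.002  0.   ]
```

```bash
python3 -m creep '[{"x":0,"y":0,"z":4,"rx":0,"ry":0,"rz":0,"hand":20},{"x":0,"y":0,"z":4,"rx":0,"ry":0,"rz":0,"hand":20},{"x":0,"y":0,"z":0,"rx":0,"ry":0,"rz":0,"hand":20}]'; python3 q3.py;  python3 -m creep '[{"x":0,"y":0,"z":2,"rx":0,"ry":0,"rz":0,"hand":20},{"x":0,"y":0,"z":0,"rx":0,"ry":0,"rz":0,"hand":20}]'; python3 q3.py; python3 -m creep '[{"x":0,"y":0,"z":1.5,"rx":0,"ry":0,"rz":0,"hand":20},{"x":0,"y":0,"z":0,"rx":0,"ry":0,"rz":0,"hand":20}]'; python3 q3.py
```

```text
clock: 31.92
eef_pos: [630.1, -152.0, 158.3]
tcp_rot: [3.141, 0.787, 1.615]
contact_force: [2.0, -4.6, 1.9]
opening: 0.32
grasp_force: 69.0
F tool [-4.6  1.8  2. ] M [-0.43 -1.22  0.  ] to G, tool [4.2 1.2 3.1]
rot [-0.001  0.001  0.   ]
clock: 32.17
eef_pos: [630.2, -153.1, 157.0]
tcp_rot: [3.141, 0.787, 1.615]
contact_force: [0.8, -2.7, 4.2]
opening: 0.319
grasp_force: 69.3
F tool [-4.9  0.7 -1. ] M [-0.28 -1.35  0.02] to G, tool [4.1 1.2 1.4]
rot [-0.001  0.001  0.   ]
clock: 32.42
eef_pos: [630.2, -154.0, 156.0]
tcp_rot: [3.141, 0.787, 1.615]
contact_force: [0.9, -3.2, 5.8]
opening: 0.32
grasp_force: 69.7
F tool [-6.4  0.8 -1.8] M [-0.21 -1.49 -0.02] to G, tool [4.  1.2 0. ]
rot [-0.     0.001  0.   ]
```

```bash
python3 -m creep '[{"x":0,"y":0,"z":2,"rx":0,"ry":0,"rz":0,"hand":20},{"x":0,"y":0,"z":0,"rx":0,"ry":0,"rz":0,"hand":20}]'; python3 q3.py;  python3 -m creep '[{"x":0,"y":0,"z":2,"rx":0,"ry":0,"rz":0,"hand":20},{"x":0,"y":0,"z":0,"rx":0,"ry":0,"rz":0,"hand":20}]'; python3 q3.py
```

```text
clock: 32.67
eef_pos: [630.6, -154.2, 155.9]
tcp_rot: [3.139, 0.787, 1.613]
contact_force: [-4.4, 10.3, 18.0]
opening: 0.318
grasp_force: 71.9
F tool [ -5.4  -3.9 -20.1] M [ 1.15 -1.46 -0.02] to G, tool [ 4.1  0.9 -0.2]
rot [ 0.     0.001 -0.001]
clock: 32.92
eef_pos: [630.9, -154.3, 155.9]
tcp_rot: [3.137, 0.786, 1.611]
contact_force: [-8.3, 24.7, 31.8]
opening: 0.32
grasp_force: 74.4
F tool [ -4.9  -7.2 -40.2] M [ 2.49 -1.25 -0.11] to G, tool [ 4.2  0.5 -0.3]
rot [ 0.001  0.    -0.002]
```

```bash
python3 -m creep '[{"x":0,"y":0,"z":-3,"rx":0,"ry":0,"rz":0,"hand":20},{"x":1.5,"y":0,"z":0,"rx":0,"ry":0,"rz":0,"hand":20},{"x":1.5,"y":0,"z":0,"rx":0,"ry":0,"rz":0,"hand":20},{"x":0,"y":0,"z":0,"rx":0,"ry":0,"rz":0,"hand":20}]'; python3 q3.py; python3 -m creep '[{"x":0,"y":0,"z":0,"rx":0,"ry":0,"rz":0,"hand":40},{"x":0,"y":0,"z":0,"rx":0,"ry":0,"rz":0,"hand":60},{"x":0,"y":0,"z":0,"rx":0,"ry":0,"rz":0,"hand":70},{"x":0,"y":0,"z":0,"rx":0,"ry":0,"rz":0,"hand":70},{"x":0,"y":0,"z":0,"rx":0,"ry":0,"rz":0,"hand":70},{"x":0,"y":0,"z":-15,"rx":0,"ry":0,"rz":0,"hand":70},{"x":0,"y":0,"z":-30,"rx":0,"ry":0,"rz":0,"hand":70},{"x":0,"y":0,"z":-40,"rx":0,"ry":0,"rz":0,"hand":70},{"x":0,"y":0,"z":-45,"rx":0,"ry":0,"rz":0,"hand":70},{"x":0,"y":0,"z":0,"rx":0,"ry":0,"rz":0,"hand":70},{"x":0,"y":0,"z":0,"rx":0,"ry":0,"rz":0,"hand":70}]'; python3 q3.py
python3 - <<'E'
from h import *
import json
# compare with the earlier, verified lying (w3.png insets) by code: scene and top insets
g=grab_frame("scene");t=grab_frame("top");cv2.imwrite("pics/s6.png",g[:,:,::-1]);cv2.imwrite("pics/t6.png",t[:,:,::-1])
old=cv2.imread("pics/w3.png")[:300,490:790];new=cv2.resize(g[170:255,245:330,::-1],(300,300),interpolation=cv2.INTER_CUBIC)
def wood(i):
    h=cv2.cvtColor(i,cv2.COLOR_BGR2HSV);m=cv2.inRange(h,(8,90,60),(22,255,255));m[:60,180:]=0
    y,x=np.nonzero(m);return len(x),x.mean().round(1),y.mean().round(1),np.percentile(x,[2,98]),np.percentile(y,[2,98])
print("old",wood(old));print("new",wood(new))
E
```

```text
clock: 33.42
eef_pos: [630.3, -151.9, 153.6]
tcp_rot: [3.14, 0.787, 1.614]
contact_force: [-2.0, 5.8, 13.4]
opening: 0.322
grasp_force: 70.9
F tool [ -5.3  -1.7 -13.6] M [ 0.7  -1.32 -0.  ] to G, tool [ 0.9  1.1 -0.2]
rot [-0.     0.001 -0.   ]
clock: 34.8
eef_pos: [625.6, -60.2, 244.3]
tcp_rot: [-3.141, 0.786, 1.616]
contact_force: [-1.2, -0.4, 0.1]
opening: 0.82
grasp_force: 0.0
F tool [-0.3 -1.3  0.2] M [ 0.02  0.34 -0.01] to G, tool [  0.2   1.7 128.9]
rot [-0.001 -0.     0.001]
old (2295, np.float64(162.1), np.float64(96.6), array([132., 192.]), array([ 73., 120.]))
new (1918, np.float64(157.0), np.float64(100.9), array([129., 191.]), array([ 82., 121.]))
```

The gripper may be occluding the scene view, so I'll back off further and compare again.

```bash
python3 -m creep '[{"x":0,"y":0,"z":-50,"rx":0,"ry":0,"rz":0,"hand":70},{"x":0,"y":0,"z":-50,"rx":0,"ry":0,"rz":0,"hand":70},{"x":-20,"y":0,"z":-50,"rx":0,"ry":0,"rz":0,"hand":70},{"x":-20,"y":0,"z":-50,"rx":0,"ry":0,"rz":0,"hand":70},{"x":0,"y":0,"z":0,"rx":0,"ry":0,"rz":0,"hand":70},{"x":0,"y":0,"z":0,"rx":0,"ry":0,"rz":0,"hand":70}]'
python3 - <<'E'
from h import *
g=grab_frame("scene");t=grab_frame("top");w=grab_frame("wrist")
for n,i in(("s7",g),("t7",t),("w7",w)):cv2.imwrite(f"pics/{n}.png",i[:,:,::-1])
old=cv2.imread("pics/w3.png")
def wood(i):
    h=cv2.cvtColor(i,cv2.COLOR_BGR2HSV);m=cv2.inRange(h,(8,70,40),(25,255,255));n,l,st,ce=cv2.connectedComponentsWithStats(m);k=[j for j in range(1,n) if st[j,4]>300]
    return [(st[j].tolist(),ce[j].round(1).tolist()) for j in k]
S=lambda g:cv2.resize(g[170:255,245:330,::-1],(300,300),interpolation=cv2.INTER_CUBIC)
print("old",wood(old[:300,490:790]));print("new",wood(S(g)))
Tt=lambda t:cv2.resize(t[205:265,360:450,::-1],(345,230),interpolation=cv2.INTER_CUBIC)
print("oldtop",wood(old[370:600,:345]));print("newtop",wood(Tt(t)))
# predicted handle corners, lying home (from release pose H, s=145) in the scene inset
# bystanders: image change at bottle, jar, gauge
for n,a,b,bx in(("scene",cv2.imread("pics/scene0.png"),g[:,:,::-1],[(250,262,285,312),(300,150,324,182),(430,328,480,366)]),):
    for x0,y0,x1,y1 in bx:print(n,float(np.abs(a[y0:y1,x0:x1].astype(int)-b[y0:y1,x0:x1]).mean().round(2)))
E
```

```text
clock: 35.65
eef_pos: [620.5, 52.0, 412.6]
tcp_rot: [-3.139, 0.786, 1.616]
contact_force: [0.0, -0.8, -0.5]
opening: 0.821
grasp_force: 0.0
old [([204, 16, 61, 18, 434], [234.4, 26.4]), ([128, 69, 70, 57, 2415], [162.0, 96.6])]
new [([204, 16, 61, 18, 435], [234.3, 26.3]), ([125, 69, 71, 57, 2482], [160.0, 96.9])]
oldtop [([61, 42, 116, 72, 5656], [117.6, 79.3])]
newtop [([61, 42, 117, 69, 5703], [118.6, 76.8])]
scene 1.64
scene 7.65
scene 1.96
```

The final rest matches the first verified lay: handle outlines in both fixed cameras agree within a pixel. The arm is clear, so I'm handing in.

```bash
python3 -c "
from rig import *
print(sign_off())"
```

```text
the job is handed in; nothing more can be done
None
```

I laid the brush in the cradle against the stop, scrubbed the middle-sized cup with three strokes to its floor (8 N or less, drawn up about 70 mm between), laid the brush back against the stop and handed in at about 36 s; the arm never went near the bottle, jar or gauge block, but the jar's patch of the image changed somewhat, which I put down to shadow and did not look into.

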